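Snug the tapered vent plug of a filter vessel and cap it

ROBOT

A 6-joint arm with a two-finger parallel gripper is mounted at the origin on a cart in front of the work surface, level with it; the furniture and walls round the work are solid. World frame = base frame: x ahead of the robot, y to its left, z up, the work surface at z = 0. Lengths are in m, angles in rad, forces in N, time in s.
With the tool pointing down it reaches from about 0.3 to 0.775 m from the base axis. Payload 14.6 kg.
Tool frame: the origin (TCP) lies on the centre line of the jaws, within the pads' length; the fingertips stand ahead of it and the grasp point (between the pads) is the TCP (manip.tips_ahead is the z of the fingertips in the tool frame, in m); z points along the fingers, y is the direction in which the jaws open and shut (so a half turn about z gives the same grasp; the last joint's range is limited). The gripper opens to 85 mm and grips with 20 to 120 N. Pads are 22 mm wide; open, the fingers measure 114 mm over their backs; the gripper's body (76 mm by 85 mm) begins 54 mm behind the grasp point. The pads swing forward as they close: fully open they stand 13 mm farther back than shut.
Start: joints at [-1.332, 0.3, 1.521, -0, 1.321, -0.067], TCP at [0.166, -0.524, 0.25] pointing down, gripper open.
Joint ranges: [-3.03, 3.03], [-0.79, 2.21], [0.23, 2.52], [-1.04, 4.18], [0, 3.07], [-2.55, 2.55]. Speed limits (rad/s): [2.22, 2.22, 2.57, 3.14, 3.14, 3.14].

INTERFACE

Orientations are given as a rotation vector (axis times angle).
In Python, from workcell import monitor, cams, finish_job, manip gives the robot as it stands.
- The arm moves only by the tool move_arm, never from a script. Its argument "targets" is a list that holds one entry, the list of rows, each a list of 7 numbers: the turn, a rotation vector about the tool's x, y, z in degrees, then the shift along the tool's x, y, z in mm, then the opening, from 0 (shut) to 1 (fully open). In form: [[[wx, wy, wz, tx, ty, tz, hand], ...]]. A call has 1 to 5 rows; each row shifts and turns the commanded pose from where the row before left it, along the tool's axes as they then stand; what a row does not reach is not made up. A row lasts 1/10 s, in which the tool goes at most 50 mm and 8.59 degrees, less where a joint would pass 70% of its speed; a pose out of reach is approached as far as the arm can. A call is refused whole if a number of a shift passes 50 or a number of a turn 8.59, either way. A call with a gripper value outside its range is refused whole. The fingers move at their own pace and stop on an object; the grip force is fixed at half the most. Time passes only in rows, so rows that do not move let the fingers close. It gives the time, the measured TCP pose, the force and the opening at its end, in the units of the state.
- monitor.get_state(): the state, without advancing time (a new reading comes with each control period).
- cams.snapshot(name): name is "scene" or "side" or "wrist"; returns a dict with "frame" (480x640x3 uint8, blue, green, red), "intrinsics" (3x3 intrinsics, pixels), "extrinsics" (4x4, takes a point from camera to world coordinates). Camera axes: x right, y down, z forward; pixel columns grow to the right and rows downward; lengths in m; the calibration is good to about 2 mm. A picture is of the moment at which its call begins. There is no depth.
- finish_job(): hands the job in, once; it reports no verdict.
The state is a dict: "time": time; "joints": joint angles; "qd": joint speeds; "effort": joint torques, N m; "tcp_pos": TCP position; "ee_rot": TCP orientation; "force": force on the tool from outside, world axes, zero at the start; "wrist_torque": the same for the moment, N m; "opening": opening from 0.0 (shut) to 1.0 (fully open).
Only numpy, scipy, OpenCV 4.12 (cv2) and the standard library are available. Lean on these libraries where they do the work, as an engineer would, in place of code of your own. Each camera call takes 0.05 s, during which the arm holds its last target.

TASK

The tapered vent plug on top of the steel filter vessel is only loosely threaded in: turn its red bar clockwise (seen from above) until the thread goes snug, about 0.4 N m, without overtightening it. Then set the yellow dust cap over the plug so that it sits upright and fully down on the vessel's square head, and let go. Leave the wind-up timer and the two vials where they are.

Things in the scene. Friction and masses are not known exactly. Their poses are not given: they have to be found in the camera images.
- vessel: Fixed steel filter vessel: round foot of 104 mm diameter, round body of 72 mm diameter with a blue band; on top a square aluminium head 64 x 64 mm whose flat top face is 90 mm above the bench, and on it a brass boss, 35 mm diameter, 4 mm high. Origin: centre of the foot's underside on the bench, z up.
- boss (a point): Centre of the brass boss's upper face, 94 mm above the bench, on the plug's axis.
- plug: Vent plug with a tapered brass thread, upright in the boss. Origin on its axis, level with the boss's upper face, z up. Its grip is a red upright flat bar, 32 mm long along the plug's x, 10 mm thick along its y, from 13 to 41 mm above the origin, centred on the axis; below it a round shank up to 22 mm diameter. Clockwise from above (yaw falling) tightens; it sinks too little to see.
- plug_grip (a point): Centre of the plug's red bar, on the axis, 27 mm above the boss. Feel of the thread: it runs freely (about 0.03 N m) for the first 0.3 to 1.8 rad, a different amount each time that cannot be seen; then it bites at about 0.1 N m and the torque climbs, about 1 N m per rad, with no stop. 0.4 N m is snug; at 0.65 N m the seal is crushed. It stays where left. In all 0.6 to 2.3 rad.
- cap: Yellow plastic dust cap, loose, about 60 g, standing on the bench open side down: a cup of 48 mm outer and 42 mm inner diameter, 53 mm high (48 deep inside), with a round grip stub on top, 24 mm diameter, 53 to 80 mm above the origin. Origin: centre of its open rim, z up. Over the plug its rim rests on the square head, 4 mm below the boss's upper face, with 4 mm of play round the bar.
- timer: White round wind-up timer with a red knob, 62 mm diameter, 34 mm high, loose bystander. Origin: centre of its underside.
- vial_blue: Small glass vial with a blue lid, 22 mm diameter, 44 mm high, loose bystander. Origin: centre of its underside.
- vial_white: Small glass vial with a white lid, 22 mm diameter, 44 mm high, loose bystander. Origin: centre of its underside.
- squeeze (a joint): How far the seal ring hidden under the plug is squeezed, m: 0 while loose, about 0.00006 when snug, crushed at 0.00015. Far too small for this noisy reading to show; it is only for the judging.
There are look-alikes about, which are no part of the job. There is more than one size of the vessel; the job needs the smallest.

How it is judged:
On the way, in this order (a step that is already met when the one before it is completed fails the run):
1. the plug is snug: its seal is squeezed by 0.021 to 0.108 mm (tightened with 0.3 to 0.5 N m) (value of joint squeeze between 2.1e-05 and 0.000108 m), for 0.2 s.
2. the cap sits over the plug, down on the square head (horizontal distance between cap and boss below 0.008 m and z of cap in the frame of boss below -0.001 m), for 0.2 s.
At the end, for the whole second after the job is handed in: The seal is squeezed by 0.021 to 0.108 mm, as when the plug has been tightened with 0.3 to 0.5 N m; the cap stands over it, centred on the boss within 8 mm, its rim down on the square head (within 3 mm), upright within 0.08 rad, at rest (all of step 1 and all of step 2 and z of cap in the frame of boss above -0.008 m and angle between cap's own z axis and vertical below 0.08 rad and linear speed of cap below 0.02 m/s); the robot touches nothing.
It fails at once if the plug is overtightened (seal squeezed by more than 0.15 mm, about 0.65 N m) (value of joint squeeze above 0.00015 m).
It fails at once if the timer is displaced by more than 20 mm (distance of timer from where it was at the start of the episode above 0.02 m).
It fails at once if the blue vial is displaced by more than 20 mm (distance of vial_blue from where it was at the start of the episode above 0.02 m).
It fails at once if the white vial is displaced by more than 20 mm (distance of vial_white from where it was at the start of the episode above 0.02 m).
It also fails if it takes over 64 s, if anything falls off the work surface, if the arm or the gripper's body presses on something with over 40 N, if the wrist force passes 120 N, or if a joint passes its speed limit or range.

## Working session

There is one attempt and no reset: what is moved stays moved. The work goes in short steps, Python scripts to look and compute and a tool call to move; the robot and the scene stay as the last step left them, time stands still between calls to the robot, and variables do not carry over. Pictures are saved under pics/ and viewed, and the job is handed in when it is done.

Besides the shell and the picture viewer there is one more tool, called after "Call:" by a JSON object that holds its "name" and its "arguments", one argument or row to a line. move_arm: Moves the arm, as the interface text tells. Its arguments: {"type":"object","properties":{"targets":{"type":"array"}},"required":["targets"]}

```bash
ls; mkdir -p pics; python3 - <<'E'
from workcell import monitor,cams,manip
import cv2,numpy as np
print(monitor.get_state()); print(manip.tips_ahead, [a for a in dir(manip) if a[0]!='_'])
for n in("scene","side","wrist"):
    s=cams.snapshot(n); cv2.imwrite(f"pics/{n}0.png",s["frame"]); print(n,s["intrinsics"].round(1).tolist(),s["extrinsics"].round(4).tolist())
E
```

```text
pics
{'time': 0.0, 'joints': array([-1.33162327e+00,  3.00482610e-01,  1.52159189e+00,  1.60690412e-05,
        1.32067203e+00, -6.66026573e-02]), 'qd': array([-0.00131426,  0.00031973,  0.00074191, -0.00278695, -0.00206817,
       -0.00070167]), 'effort': array([-5.04210384e-04, -5.43495691e+01, -3.61797988e+01, -3.61804189e-05,
        3.90901099e-03,  1.17980921e-06]), 'tcp_pos': array([ 0.16551781, -0.5242848 ,  0.24971041]), 'ee_rot': array([-3.10381068e+00, -4.78260901e-01,  1.31788424e-04]), 'force': array([ 0.29221016, -0.92747886,  0.24989579]), 'wrist_torque': array([-0.01560174, -0.00421402, -0.05347248]), 'opening': 0.9982386839746266}
0.019 ['MotionError', 'tips_ahead']
scene [[476.9, 0.0, 312.0], [0.0, 476.9, 248.9], [0.0, 0.0, 1.0]] [[-0.5791, -0.3754, 0.7237, -0.2253], [-0.8151, 0.286, -0.5038, 0.5232], [-0.0179, -0.8816, -0.4716, 0.6369], [0.0, 0.0, 0.0, 1.0]]
side [[470.6, 0.0, 317.7], [0.0, 470.6, 246.3], [0.0, 0.0, 1.0]] [[0.999, 0.0216, -0.0385, 0.6198], [0.0436, -0.624, 0.7802, -0.797], [-0.0072, -0.7811, -0.6243, 0.7336], [0.0, 0.0, 0.0, 1.0]]
wrist [[397.2, 0.0, 318.1], [0.0, 397.2, 239.1], [0.0, 0.0, 1.0]] [[0.3004, -0.914, -0.2727, 0.2342], [-0.9538, -0.2885, -0.0837, -0.5027], [-0.0022, 0.2853, -0.9584, 0.3735], [0.0, 0.0, 0.0, 1.0]]
```

View pics/scene0.png

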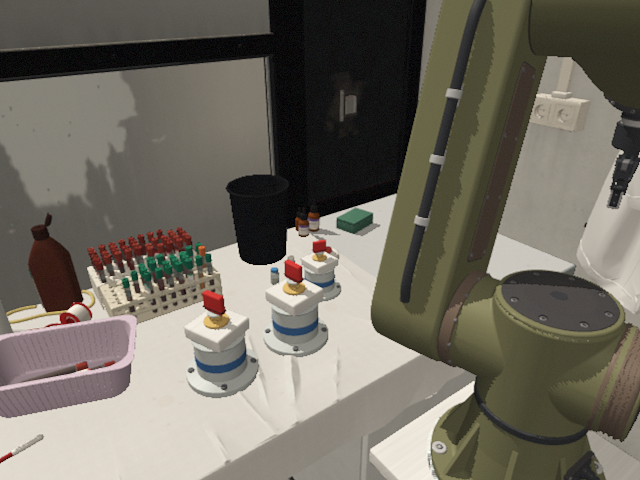

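View pics/side0.png

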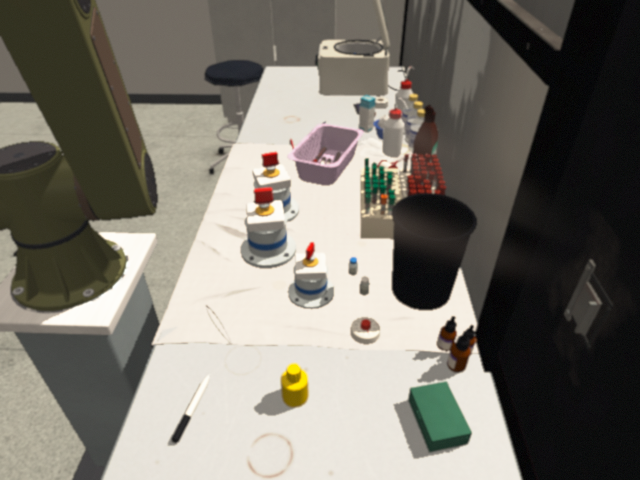

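View pics/wrist0.png

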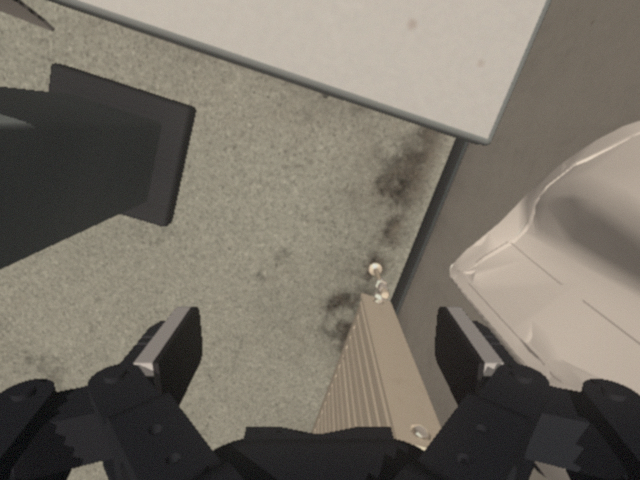

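The side view has three vessels with red bars, at (272,190), (266,225) and (311,278); the last looks smallest. The cap is at (294,387), the timer at (366,328), the vials at (353,265) and (365,285). The scene view shows the same vessels at (220,345), (295,305) and (319,265). I'll measure their sizes next.

```bash
cat > h.py <<'E'
import cv2,numpy as np
from workcell import monitor,cams
def snap(n,f=None):
    s=cams.snapshot(n)
    if f: cv2.imwrite("pics/"+f,s["frame"])
    return s
def ray(s,uv):
    K,E=s["intrinsics"],s["extrinsics"]
    d=E[:3,:3]@np.linalg.solve(K,[uv[0],uv[1],1.]); return E[:3,3],d/np.linalg.norm(d)
def plane(s,uv,z):
    o,d=ray(s,uv); return o+d*(z-o[2])/d[2]
def tri(rs):
    A=np.zeros((3,3));b=np.zeros(3)
    for o,d in rs:
        P=np.eye(3)-np.outer(d,d);A+=P;b+=P@o
    x=np.linalg.solve(A,b); return x,[float(np.linalg.norm((np.eye(3)-np.outer(d,d))@(x-o))) for o,d in rs]
def proj(s,p):
    E=np.linalg.inv(s["extrinsics"]);q=s["intrinsics"]@(E[:3,:3]@p+E[:3,3]);return q[:2]/q[2]
def mask(f,c):
    h=cv2.cvtColor(f,cv2.COLOR_BGR2HSV);H,S,V=cv2.split(h)
    if c=='red': m=((H<8)|(H>172))&(S>150)&(V>70)
    if c=='yellow': m=(H>20)&(H<34)&(S>150)&(V>80)
    if c=='blue': m=(H>98)&(H<120)&(S>120)&(V>50)
    return m.astype(np.uint8)*255
def blobs(f,c,amin=20):
    n,l,st,ce=cv2.connectedComponentsWithStats(mask(f,c))
    return [(ce[i].round(1).tolist(),st[i].tolist()) for i in range(1,n) if st[i,4]>=amin]
E
python3 - <<'E'
from h import *
S={n:snap(n) for n in("scene","side")}
for n in S:
    for c in('red','yellow','blue'):
        print(n,c,[b for b in blobs(S[n]["frame"],c,25)])
f=S["side"]["frame"]; cv2.imwrite("pics/sidecrop.png",cv2.resize(f[140:420,220:420],None,fx=2.1,fy=2.1,interpolation=cv2.INTER_CUBIC))
f=S["scene"]["frame"]; cv2.imwrite("pics/scenecrop.png",cv2.resize(f[200:400,170:370],None,fx=3,fy=3,interpolation=cv2.INTER_CUBIC))
E
```

```text
scene red [([166.3, 240.7], [145, 228, 46, 28, 601]), ([140.3, 238.4], [138, 235, 5, 9, 37]), ([134.8, 245.9], [128, 237, 14, 18, 128]), ([34.1, 245.7], [31, 241, 8, 12, 27]), ([125.3, 249.2], [119, 240, 13, 19, 117]), ([320.5, 246.4], [313, 240, 18, 13, 165]), ([115.0, 251.4], [109, 243, 13, 18, 128]), ([104.5, 254.1], [99, 245, 12, 19, 119]), ([94.8, 258.0], [88, 248, 14, 22, 137]), ([292.9, 270.8], [285, 260, 18, 23, 293]), ([213.2, 301.6], [202, 290, 23, 25, 388]), ([82.1, 306.6], [70, 302, 22, 16, 54]), ([65.7, 318.9], [46, 313, 34, 14, 152]), ([108.9, 363.5], [105, 361, 9, 6, 27]), ([81.5, 365.9], [77, 362, 10, 9, 61]), ([5.3, 457.1], [0, 453, 13, 10, 48])]
scene yellow []
scene blue [([325.1, 283.6], [314, 279, 20, 8, 57]), ([295.3, 329.0], [273, 318, 45, 18, 269]), ([221.8, 365.4], [196, 350, 50, 23, 330])]
side red [([406.3, 83.9], [402, 80, 10, 8, 64]), ([395.7, 111.9], [391, 109, 10, 7, 44]), ([269.8, 158.7], [263, 153, 14, 13, 155]), ([435.2, 163.9], [428, 156, 13, 18, 75]), ([418.4, 184.7], [408, 174, 23, 20, 321]), ([440.1, 187.1], [435, 180, 11, 14, 73]), ([263.3, 194.7], [255, 187, 18, 16, 233]), ([309.8, 250.2], [307, 243, 7, 16, 77]), ([365.5, 324.3], [362, 320, 8, 10, 65])]
side yellow [([269.1, 210.4], [264, 206, 9, 8, 29]), ([294.2, 385.7], [282, 364, 26, 43, 895])]
side blue [([267.3, 245.1], [249, 238, 37, 12, 147]), ([310.4, 290.6], [297, 286, 28, 8, 72])]
```

View pics/sidecrop.png

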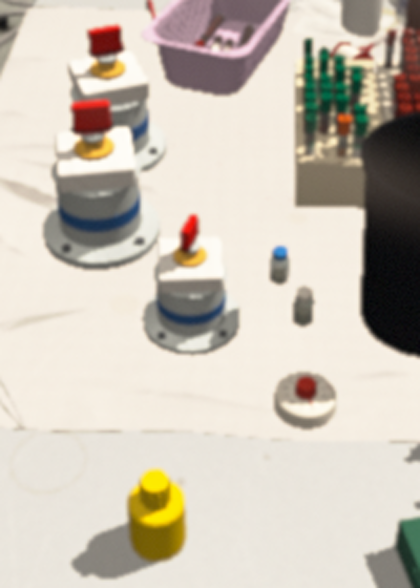

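View pics/scenecrop.png

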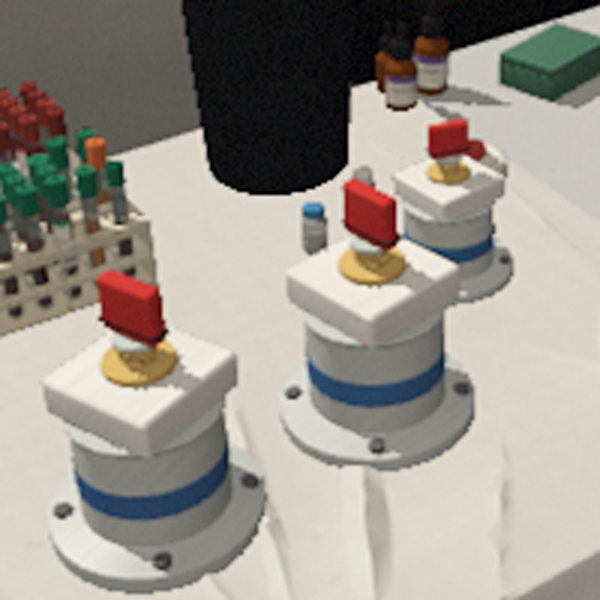

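```bash
python3 - <<'E'
from h import *
S={n:snap(n) for n in("scene","side")}
for nm,a,b in(("small",(319.3,246.3),(309.8,250.2)),("mid",(292.9,270.8),(263.3,194.7)),("far",(213.2,301.6),(269.8,158.7))):
    print(nm,tri([ray(S["scene"],a),ray(S["side"],b)]))
s=S["side"]
# small foot: crop edges x 144..239 y~ 322 ->px
for y in (300,302,):pass
c=lambda x,y:(220+x/2.1,140+y/2.1)
a,b=plane(s,c(144,320),.006),plane(s,c(239,320),.006);print("foot",a,b,np.linalg.norm(a-b),(a+b)/2)
a,b=plane(s,c(44,232),.006),plane(s,c(160,232),.006);print("mid foot",np.linalg.norm(a-b))
for n,p,z in(("stub top",(293.8,371),.078),("timer",c(305,388),.034),("vb",c(281,282),0),("vw",c(303,322),0)): print(n,plane(s,p,z))
f=s["frame"];m=mask(f,'yellow')[355:415,270:320]
for r in range(0,60,2):
    x=np.flatnonzero(m[r]); 
    if len(x):print(r+355,x[0]+270,x[-1]+270,end='; ')
E
```

```text
small (array([ 0.56569837, -0.04743034,  0.12223987]), [0.0008885574536087674, 0.0008885574536085355])
mid (array([0.45310833, 0.09804286, 0.16218174]), [0.0008758953378241736, 0.0008758953378241752])
far (array([0.44749304, 0.26861823, 0.16241715]), [0.00017604447978966049, 0.0001760444797897546])
foot [ 0.51763678 -0.05273095  0.006     ] [ 0.61739924 -0.04911488  0.006     ] 0.09982797015448253 [ 0.56751801 -0.05092292  0.006     ]
mid foot 0.1356108206496285
stub top [ 0.55381072 -0.31361871  0.078     ]
timer [ 0.68082668 -0.16659362  0.034     ]
vb [0.66275718 0.01868565 0.        ]
vw [ 6.84929614e-01 -4.35135389e-02 -1.11022302e-16]
365 289 297; 367 288 299; 369 287 300; 371 286 303; 373 284 305; 375 282 306; 377 282 306; 379 282 306; 381 282 306; 383 282 306; 385 282 306; 387 283 306; 389 282 306; 391 282 307; 393 283 307; 395 283 307; 397 283 306; 399 284 306; 401 284 304; 403 286 302; 405 289 299;
```

Red-bar heights triangulate to 122 mm for the small vessel and 162 mm for the other two. The small foot measures about 100 mm across and the mid one 136 mm, so the vessel I want is the small one at side (311,278), axis near (0.566, -0.047). I'll move above it and check with the wrist camera.

Call:
{"name": "move_arm", "arguments": {
  "targets": [
    [[0,0,0,40.4,-25.8,0,1],[0,0,0,40.4,-25.8,0,1],[0,0,0,40.4,-25.8,0,1],[0,0,0,40.4,-25.8,0,1],[0,0,0,40.4,-25.8,0,1]]
  ]
}}

```text
time: 0.85
tcp_pos: [0.3202, -0.339, 0.2505]
ee_rot: [3.105, 0.478, 0.0]
force: [1.2, -0.3, 0.3]
opening: 1.003
```

Call:
{"name": "move_arm", "arguments": {
  "targets": [
    [[0,0,0,40.4,-25.8,0,1],[0,0,0,40.4,-25.8,0,1],[0,0,0,40.4,-25.8,0,1],[0,0,0,40.4,-25.8,0,1],[0,0,0,40.4,-25.8,0,1]]
  ]
}}

```text
time: 1.35
tcp_pos: [0.4741, -0.155, 0.2505]
ee_rot: [3.105, 0.478, 0.001]
force: [0.4, -0.2, -0.2]
opening: 1.0
```

Call:
{"name": "move_arm", "arguments": {
  "targets": [
    [[0,0,0,40.4,-25.8,0,1],[0,0,0,40.4,-25.8,0,1],[0,0,0,40.4,-25.8,0,1],[0,0,0,0,0,0,1],[0,0,0,0,0,0,1]]
  ]
}}

```text
time: 1.85
tcp_pos: [0.5655, -0.0458, 0.2498]
ee_rot: [-3.104, -0.481, 0.001]
force: [0.1, -0.8, 0.0]
opening: 0.998
```

```bash
python3 - <<'E'
from h import *
st=monitor.get_state();print(st["time"],st["tcp_pos"],st["ee_rot"],st["joints"],st["force"],st["wrist_torque"])
s=snap("wrist","w1.png");print(s["extrinsics"].round(4).tolist())
f=s["frame"];print(blobs(f,'red',60))
E
```

```text
1.85 [ 0.56554739 -0.04580192  0.24977089] [-3.10433158e+00 -4.81166673e-01  1.34231615e-03] [-1.45332964e-01  3.39573056e-01  1.47006206e+00 -7.02745740e-05
  1.33283078e+00  1.11793033e+00] [ 0.07247555 -0.75699633  0.03439377] [0.02875787 0.02065871 0.03170664]
[[0.3021, -0.9133, -0.2732, 0.6343], [-0.9533, -0.2898, -0.0852, -0.024], [-0.0014, 0.2861, -0.9582, 0.3734], [0.0, 0.0, 0.0, 1.0]]
[([492.2, 116.7], [481, 106, 23, 23, 382]), ([321.0, 237.4], [299, 217, 45, 42, 992]), ([25.5, 349.0], [8, 315, 50, 71, 1452])]
```

View pics/w1.png

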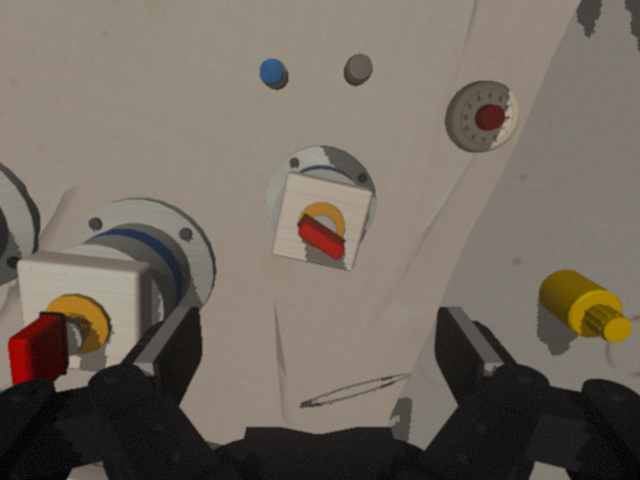

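```bash
python3 - <<'E'
from h import *
s=snap("wrist");f=s["frame"]
cv2.imwrite("pics/w1c.png",cv2.resize(f[160:280,260:390],None,fx=5,fy=5,interpolation=cv2.INTER_CUBIC))
n,l,st,ce=cv2.connectedComponentsWithStats(mask(f,'red'))
i=[k for k in range(1,n) if abs(ce[k][0]-321)<10][0]
ys,xs=np.nonzero(l==i);pts=np.stack([xs,ys],1).astype(np.float32)
P=np.array([plane(s,p,.128)[:2] for p in pts]);c,sz,a=cv2.minAreaRect((P*1000).astype(np.float32));print(c,sz,a)
e=np.linalg.eigh(np.cov(P.T));v=e[1][:,1];print("long axis deg",np.degrees(np.arctan2(v[1],v[0]))%180)
print(cv2.boxPoints(cv2.minAreaRect(pts)))
for q in((321,217),(322,233)):print(plane(s,q,.094))
E
```

```text
(565.7510375976562, -47.52198791503906) (33.62678909301758, 13.698196411132812) 73.47582244873047
long axis deg 70.10603987747217
[[292.9617  231.21631]
 [304.29532 213.91763]
 [347.19217 242.02246]
 [335.85855 259.32114]]
[ 0.57071331 -0.04662901  0.094     ]
[ 0.55948372 -0.05096348  0.094     ]
```

View pics/w1c.png

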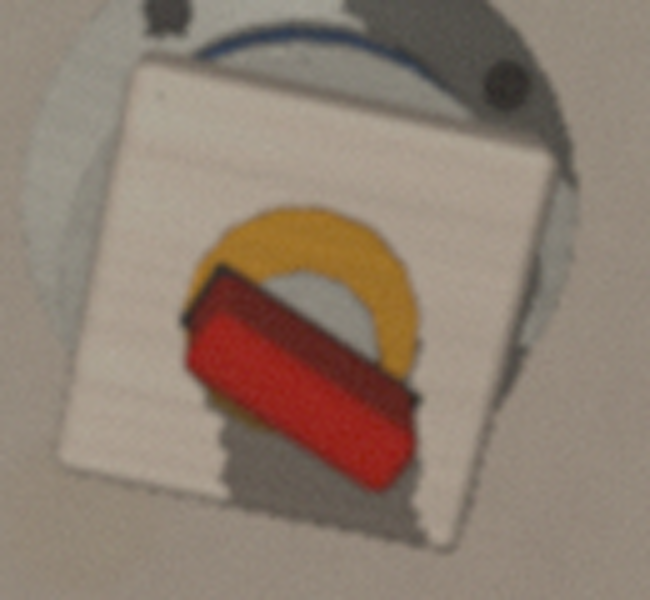

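```bash
python3 - <<'E'
from h import *
s=snap("wrist");C=lambda x,y:(260+x/5,160+y/5)
h=np.array([plane(s,C(*p),.09) for p in((145,58),(553,152),(445,548),(62,462))]);print(h.mean(0),[np.linalg.norm(h[i]-h[i-1]) for i in range(4)])
hs=cv2.cvtColor(s["frame"],cv2.COLOR_BGR2HSV);m=((hs[...,0]<8)|(hs[...,0]>172))&(hs[...,1]>150)&(hs[...,2]>140)
m[:160]=0;m[280:]=0;m[:,:260]=0;m[:,390:]=0
ys,xs=np.nonzero(m);P=np.array([plane(s,(x,y),.135)[:2]*1000 for x,y in zip(xs,ys)],np.float32)
print(len(xs),cv2.minAreaRect(P));v=np.linalg.eigh(np.cov(P.T))[1][:,1];print(P.mean(0),np.degrees(np.arctan2(v[1],v[0]))%180)
E
```

```text
[ 0.56570094 -0.04812226  0.09      ] [np.float64(0.062020453256336476), np.float64(0.0599576757126236), np.float64(0.06249280491955208), np.float64(0.059644016392462716)]
464 ((565.820556640625, -47.04505920410156), (29.049436569213867, 6.640822887420654), 72.52338409423828)
[565.9154   -46.792366] 72.66786524266445
```

The crop confirms one small-vessel bar: its top face is near wrist (321,237), the axis is (0.566,-0.047) and the yaw is about 72.5°. Next I'll turn the jaws to match and descend.

Call:
{"name": "move_arm", "arguments": {
  "targets": [
    [[0,0,-8,0,0,0,1],[0,0,-8,0,0,0,1],[0,0,-8,0,0,0,1],[0,0,-8,0,0,0,1],[0,0,-8,0,0,0,1]]
  ]
}}

```text
time: 2.5
tcp_pos: [0.565, -0.0476, 0.2507]
ee_rot: [2.751, 1.517, 0.001]
force: [0.2, 0.0, -0.0]
opening: 0.997
```

Call:
{"name": "move_arm", "arguments": {
  "targets": [
    [[0,0,-8,0,0,0,1],[0,0,-7,0,0,0,1],[0,0,0,-1.5,0.8,30,1],[0,0,0,0,0,20,1],[0,0,0,0,0,0,1]]
  ]
}}

```text
time: 3.0
tcp_pos: [0.5644, -0.0491, 0.1981]
ee_rot: [-2.532, -1.854, 0.005]
force: [-0.1, -0.4, 0.8]
opening: 1.001
```

```bash
python3 - <<'E'
from h import *
from scipy.spatial.transform import Rotation as R
st=monitor.get_state();print(st["time"],st["tcp_pos"],st["joints"],st["force"],st["wrist_torque"]);print(R.from_rotvec(st["ee_rot"]).as_matrix().round(4))
s=snap("wrist","w2.png")
E
```

```text
3.0 [ 0.56437617 -0.04908396  0.19810078] [-1.51378049e-01  3.84868869e-01  1.53249187e+00 -6.77232128e-05
  1.22838697e+00  1.55305015e-01] [-0.07211898 -0.36865722  0.77269861] [-0.00765428  0.052204    0.0151232 ]
[[ 3.019e-01  9.533e-01 -4.100e-03]
 [ 9.533e-01 -3.019e-01  6.000e-04]
 [-7.000e-04 -4.100e-03 -1.000e+00]]
```

View pics/w2.png

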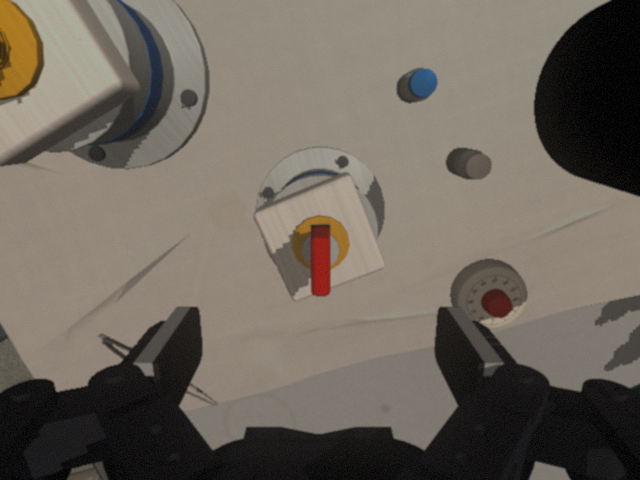

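The bar is now vertical in the wrist image at column 320, so the jaws are aligned with it. I'll refine the centre.

```bash
python3 - <<'E'
from h import *
s=snap("wrist");print(monitor.get_state()["tcp_pos"])
hs=cv2.cvtColor(s["frame"],cv2.COLOR_BGR2HSV);m=((hs[...,0]<8)|(hs[...,0]>172))&(hs[...,1]>150)&(hs[...,2]>130)
m[:200]=0;m[310:]=0;m[:,:290]=0;m[:,350:]=0
ys,xs=np.nonzero(m);P=np.array([plane(s,(x,y),.135)[:2]*1000 for x,y in zip(xs,ys)],np.float32)
print(len(xs),xs.min(),xs.max(),ys.min(),ys.max());print(cv2.minAreaRect(P))
for p in((320.5,238),(320.5,295)):print(plane(s,p,.135))
E
```

```text
[ 0.56572243 -0.04889846  0.20121309]
826 312 327 238 293
((565.6585083007812, -47.019378662109375), (29.639060974121094, 7.541041851043701), 72.767822265625)
[ 0.57056924 -0.03304896  0.135     ]
[ 0.56132818 -0.06235935  0.135     ]
```

Call:
{"name": "move_arm", "arguments": {
  "targets": [
    [[0,0,0,0,0,30,1],[0,0,0,0,0,30,1],[0,0,0,0,0,10,1],[0,0,0,0,0,0,0],[0,0,0,0,0,0,0]]
  ]
}}

```text
time: 3.6
tcp_pos: [0.5665, -0.0484, 0.1321]
ee_rot: [2.532, 1.857, 0.003]
force: [0.2, 0.1, 0.4]
opening: 0.689
```

Call:
{"name": "move_arm", "arguments": {
  "targets": [
    [[0,0,0,0,0,0,0],[0,0,0,0,0,0,0],[0,0,0,0,0,0,0],[0,0,0,0,0,0,0],[0,0,0,0,0,0,0]]
  ]
}}

```text
time: 4.1
tcp_pos: [0.5657, -0.0481, 0.1311]
ee_rot: [-2.533, -1.858, -0.0]
force: [-4.1, 0.9, 7.2]
opening: 0.105
```

```bash
cat > st.py <<'E'
from h import *
from scipy.spatial.transform import Rotation as R
st=monitor.get_state();x=R.from_rotvec(st["ee_rot"]).as_matrix()[:,0]
print("t",st["time"],"p",st["tcp_pos"].round(4),"yaw",np.degrees(np.arctan2(x[1],x[0])).round(1),"j6",st["joints"][5].round(4),"F",st["force"].round(1),"T",st["wrist_torque"].round(3),"e6",st["effort"][5].round(3),"op",round(st["opening"],3))
E
python3 st.py; python3 - <<'E'
from h import *
s=snap("side");f=s["frame"];cv2.imwrite("pics/s3.png",cv2.resize(f[150:350,210:410],None,fx=3,fy=3,interpolation=cv2.INTER_CUBIC))
E
```

```text
t 4.1 p [ 0.5657 -0.0481  0.1311] yaw 72.5 j6 0.1555 F [-4.1  0.9  7.2] T [0.173 0.818 0.033] e6 0.026 op 0.105
```

View pics/s3.png

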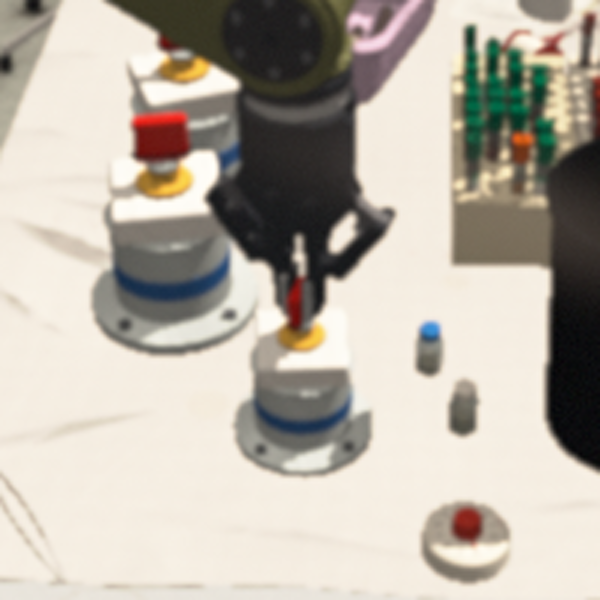

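The side crop shows the jaws closed on the red bar of the small vessel at crop (300,300), and the opening reads 9 mm. I'll turn clockwise (+z of the tool) in small portions and watch the torque.

Call:
{"name": "move_arm", "arguments": {
  "targets": [
    [[0,0,3,0,0,0,0],[0,0,3,0,0,0,0],[0,0,3,0,0,0,0],[0,0,3,0,0,0,0],[0,0,0,0,0,0,0]]
  ]
}}

```text
time: 4.65
tcp_pos: [0.5656, -0.0481, 0.131]
ee_rot: [-2.715, -1.581, 0.0]
force: [-5.0, 0.8, 7.8]
opening: 0.105
```

```bash
python3 st.py
```

```text
t 4.65 p [ 0.5656 -0.0481  0.131 ] yaw 60.4 j6 0.3669 F [-5.   0.8  7.8] T [ 0.195  0.907 -0.016] e6 0.837 op 0.105
```

Call:
{"name": "move_arm", "arguments": {
  "targets": [
    [[0,0,3,0,0,0,0],[0,0,3,0,0,0,0],[0,0,3,0,0,0,0],[0,0,0,0,0,0,0]]
  ]
}}

```text
time: 5.05
tcp_pos: [0.5656, -0.0481, 0.1311]
ee_rot: [-2.83, -1.363, 0.0]
force: [-4.9, 0.1, 6.6]
opening: 0.104
```

```bash
python3 st.py; python3 -c "
from h import *
s=snap('side');f=s['frame'];cv2.imwrite('pics/s4.png',cv2.resize(f[200:320,260:360],None,fx=5,fy=5,interpolation=cv2.INTER_CUBIC))"; python3 st.py
```

```text
t 5.05 p [ 0.5656 -0.0481  0.1311] yaw 51.4 j6 0.524 F [-4.9  0.1  6.6] T [ 0.19   1.001 -0.015] e6 0.837 op 0.104
t 5.1 p [ 0.5656 -0.0481  0.131 ] yaw 51.5 j6 0.5226 F [-5.2  1.6  7.2] T [ 0.264  0.961 -0.037] e6 0.295 op 0.102
```

View pics/s4.png

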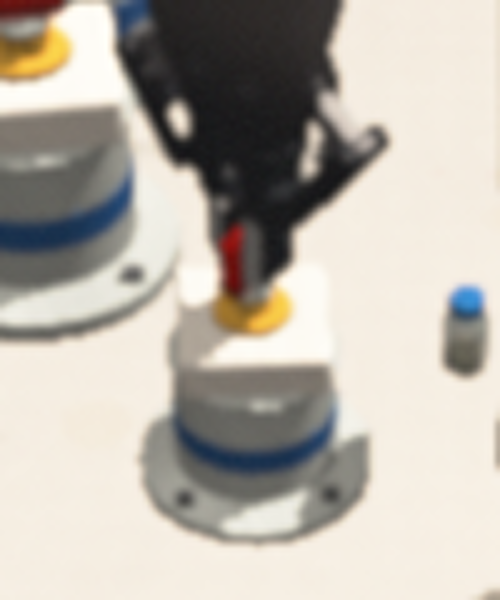

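The plug follows the jaws. The torque is still about zero, so I'll continue.

Call:
{"name": "move_arm", "arguments": {
  "targets": [
    [[0,0,3,0,0,0,0],[0,0,3,0,0,0,0],[0,0,3,0,0,0,0],[0,0,0,0,0,0,0],[0,0,0,0,0,0,0]]
  ]
}}

```text
time: 5.6
tcp_pos: [0.5656, -0.0481, 0.131]
ee_rot: [-2.928, -1.139, 0.0]
force: [-6.5, 1.1, 7.2]
opening: 0.106
```

```bash
python3 st.py
```

```text
t 5.6 p [ 0.5656 -0.0481  0.131 ] yaw 42.5 j6 0.6793 F [-6.5  1.1  7.2] T [0.25  1.046 0.029] e6 0.059 op 0.106
```

Call:
{"name": "move_arm", "arguments": {
  "targets": [
    [[0,0,3,0,0,0,0],[0,0,3,0,0,0,0],[0,0,3,0,0,0,0],[0,0,0,0,0,0,0],[0,0,0,0,0,0,0]]
  ]
}}

```text
time: 6.1
tcp_pos: [0.5655, -0.048, 0.131]
ee_rot: [-3.008, -0.906, 0.001]
force: [-6.4, 1.4, 8.6]
opening: 0.107
```

```bash
python3 st.py
```

```text
t 6.1 p [ 0.5655 -0.048   0.131 ] yaw 33.5 j6 0.8364 F [-6.4  1.4  8.6] T [ 0.28   1.114 -0.074] e6 0.059 op 0.107
```

Once settled, e6 is a clean reading (0.059 with the thread running free), so I'll use it along with Tz.

Call:
{"name": "move_arm", "arguments": {
  "targets": [
    [[0,0,3,0,0,0,0],[0,0,3,0,0,0,0],[0,0,3,0,0,0,0],[0,0,0,0,0,0,0],[0,0,0,0,0,0,0]]
  ]
}}

```text
time: 6.6
tcp_pos: [0.5655, -0.048, 0.131]
ee_rot: [-3.07, -0.667, 0.001]
force: [-5.9, 1.5, 7.7]
opening: 0.105
```

```bash
python3 st.py
```

```text
t 6.6 p [ 0.5655 -0.048   0.131 ] yaw 24.5 j6 0.9935 F [-5.9  1.5  7.7] T [ 0.324  1.185 -0.031] e6 0.059 op 0.105
```

Call:
{"name": "move_arm", "arguments": {
  "targets": [
    [[0,0,3,0,0,0,0],[0,0,3,0,0,0,0],[0,0,3,0,0,0,0],[0,0,0,0,0,0,0],[0,0,0,0,0,0,0]]
  ]
}}

```text
time: 7.1
tcp_pos: [0.5655, -0.048, 0.131]
ee_rot: [-3.112, -0.424, 0.001]
force: [-6.1, 2.3, 7.8]
opening: 0.101
```

```bash
python3 st.py
```

```text
t 7.1 p [ 0.5655 -0.048   0.131 ] yaw 15.5 j6 1.1506 F [-6.1  2.3  7.8] T [ 0.339  1.169 -0.025] e6 0.059 op 0.101
```

Call:
{"name": "move_arm", "arguments": {
  "targets": [
    [[0,0,3,0,0,0,0],[0,0,3,0,0,0,0],[0,0,3,0,0,0,0],[0,0,0,0,0,0,0],[0,0,0,0,0,0,0]]
  ]
}}

```text
time: 7.6
tcp_pos: [0.5655, -0.0479, 0.131]
ee_rot: [-3.136, -0.179, 0.001]
force: [-6.2, 1.8, 8.9]
opening: 0.099
```

```bash
python3 st.py
```

```text
t 7.6 p [ 0.5655 -0.0479  0.131 ] yaw 6.5 j6 1.3076 F [-6.2  1.8  8.9] T [ 0.44   1.226 -0.041] e6 0.059 op 0.099
```

Call:
{"name": "move_arm", "arguments": {
  "targets": [
    [[0,0,3,0,0,0,0],[0,0,3,0,0,0,0],[0,0,2,0,0,0,0],[0,0,0,0,0,0,0],[0,0,0,0,0,0,0]]
  ]
}}

```text
time: 8.1
tcp_pos: [0.5654, -0.0479, 0.131]
ee_rot: [-3.141, 0.041, 0.001]
force: [-6.2, 2.4, 9.2]
opening: 0.104
```

```bash
python3 st.py
```

```text
t 8.1 p [ 0.5654 -0.0479  0.131 ] yaw -1.5 j6 1.4473 F [-6.2  2.4  9.2] T [ 0.461  1.26  -0.045] e6 0.031 op 0.104
```

Call:
{"name": "move_arm", "arguments": {
  "targets": [
    [[0,0,3,0,0,0,0],[0,0,3,0,0,0,0],[0,0,2,0,0,0,0],[0,0,0,0,0,0,0],[0,0,0,0,0,0,0]]
  ]
}}

```text
time: 8.6
tcp_pos: [0.5654, -0.0479, 0.131]
ee_rot: [-3.13, 0.259, 0.001]
force: [-7.5, 2.9, 8.9]
opening: 0.101
```

```bash
python3 st.py
```

```text
t 8.6 p [ 0.5654 -0.0479  0.131 ] yaw -9.5 j6 1.5868 F [-7.5  2.9  8.9] T [0.496 1.248 0.02 ] e6 0.072 op 0.101
```

Call:
{"name": "move_arm", "arguments": {
  "targets": [
    [[0,0,3,0,0,0,0],[0,0,3,0,0,0,0],[0,0,2,0,0,0,0],[0,0,0,0,0,0,0],[0,0,0,0,0,0,0]]
  ]
}}

```text
time: 9.1
tcp_pos: [0.5654, -0.0478, 0.131]
ee_rot: [-3.105, 0.477, 0.001]
force: [-6.8, 2.8, 9.2]
opening: 0.105
```

```bash
python3 st.py; python3 -c "
from h import *
s=snap('side');f=s['frame'];cv2.imwrite('pics/s5.png',cv2.resize(f[200:320,260:360],None,fx=5,fy=5,interpolation=cv2.INTER_CUBIC))"; python3 st.py
```

```text
t 9.1 p [ 0.5654 -0.0478  0.131 ] yaw -17.5 j6 1.7262 F [-6.8  2.8  9.2] T [0.574 1.25  0.198] e6 0.238 op 0.105
t 9.15 p [ 0.5655 -0.0478  0.131 ] yaw -17.5 j6 1.7262 F [-6.7  2.   8.2] T [0.536 1.252 0.22 ] e6 0.194 op 0.101
```

View pics/s5.png

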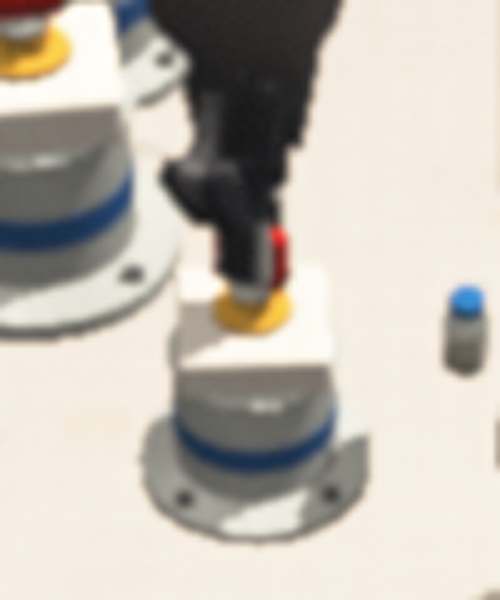

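The thread has bitten: Tz is about 0.2 and e6 about 0.2. I'll use small steps from here.

Call:
{"name": "move_arm", "arguments": {
  "targets": [
    [[0,0,2,0,0,0,0],[0,0,2,0,0,0,0],[0,0,0,0,0,0,0],[0,0,0,0,0,0,0],[0,0,0,0,0,0,0]]
  ]
}}

```text
time: 9.65
tcp_pos: [0.5654, -0.0478, 0.131]
ee_rot: [-3.086, 0.584, 0.001]
force: [-6.6, 3.1, 8.6]
opening: 0.104
```

```bash
for i in 1 2 3 4 5 6; do python3 st.py; python3 -c "from h import *;snap('side')"; done
```

```text
t 9.65 p [ 0.5654 -0.0478  0.131 ] yaw -21.4 j6 1.7959 F [-6.6  3.1  8.6] T [0.555 1.311 0.311] e6 0.259 op 0.104
t 9.7 p [ 0.5654 -0.0478  0.131 ] yaw -21.4 j6 1.7959 F [-6.9  3.5  9. ] T [0.56  1.248 0.289] e6 0.257 op 0.101
t 9.75 p [ 0.5654 -0.0478  0.131 ] yaw -21.4 j6 1.7959 F [-6.3  3.3  9.2] T [0.577 1.252 0.246] e6 0.256 op 0.101
t 9.8 p [ 0.5654 -0.0478  0.131 ] yaw -21.4 j6 1.7959 F [-7.4  2.5  9.7] T [0.611 1.271 0.228] e6 0.256 op 0.105
t 9.85 p [ 0.5654 -0.0478  0.131 ] yaw -21.4 j6 1.7959 F [-6.5  3.5  8.1] T [0.596 1.24  0.271] e6 0.256 op 0.101
t 9.9 p [ 0.5654 -0.0478  0.131 ] yaw -21.4 j6 1.7959 F [-6.   2.7  8.9] T [0.583 1.287 0.231] e6 0.256 op 0.104
```

Call:
{"name": "move_arm", "arguments": {
  "targets": [
    [[0,0,2,0,0,0,0],[0,0,2,0,0,0,0],[0,0,1,0,0,0,0],[0,0,0,0,0,0,0],[0,0,0,0,0,0,0]]
  ]
}}

```text
time: 10.45
tcp_pos: [0.5654, -0.0478, 0.131]
ee_rot: [-3.058, 0.718, 0.001]
force: [-6.8, 3.3, 9.1]
opening: 0.098
```

```bash
for i in 1 2 3 4 5 6; do python3 st.py; python3 -c "from h import *;snap('side')"; done
```

```text
t 10.45 p [ 0.5654 -0.0478  0.131 ] yaw -26.4 j6 1.8831 F [-6.8  3.3  9.1] T [0.567 1.24  0.403] e6 0.406 op 0.098
t 10.5 p [ 0.5654 -0.0478  0.131 ] yaw -26.4 j6 1.8831 F [-7.1  3.4  8.2] T [0.649 1.25  0.369] e6 0.384 op 0.102
t 10.55 p [ 0.5655 -0.0478  0.1311] yaw -26.4 j6 1.8831 F [-7.3  3.7  8. ] T [0.531 1.284 0.366] e6 0.379 op 0.101
t 10.6 p [ 0.5655 -0.0478  0.1311] yaw -26.4 j6 1.8831 F [-6.9  2.8  8.5] T [0.592 1.245 0.361] e6 0.378 op 0.099
t 10.65 p [ 0.5654 -0.0478  0.131 ] yaw -26.4 j6 1.883 F [-7.2  2.7  8.5] T [0.572 1.191 0.361] e6 0.378 op 0.101
t 10.7 p [ 0.5654 -0.0478  0.131 ] yaw -26.4 j6 1.8831 F [-6.7  3.5  9. ] T [0.557 1.246 0.357] e6 0.378 op 0.101
```

Call:
{"name": "move_arm", "arguments": {
  "targets": [
    [[0,0,1,0,0,0,0],[0,0,0,0,0,0,0],[0,0,0,0,0,0,0],[0,0,0,0,0,0,0]]
  ]
}}

```text
time: 11.15
tcp_pos: [0.5654, -0.0478, 0.131]
ee_rot: [-3.052, 0.745, 0.001]
force: [-7.3, 2.5, 9.2]
opening: 0.099
```

```bash
for i in 1 2 3; do python3 st.py; python3 -c "from h import *;snap('side')"; done
```

```text
t 11.15 p [ 0.5654 -0.0478  0.131 ] yaw -27.4 j6 1.9005 F [-7.3  2.5  9.2] T [0.637 1.204 0.392] e6 0.407 op 0.099
t 11.2 p [ 0.5654 -0.0478  0.131 ] yaw -27.4 j6 1.9005 F [-7.8  3.1  8.4] T [0.588 1.269 0.425] e6 0.406 op 0.103
t 11.25 p [ 0.5654 -0.0477  0.131 ] yaw -27.4 j6 1.9005 F [-6.3  3.1  9.1] T [0.565 1.285 0.474] e6 0.406 op 0.107
```

The torque is snug, with e6 at 0.406 and Tz around 0.42. Release and rise.

Call:
{"name": "move_arm", "arguments": {
  "targets": [
    [[0,0,0,0,0,0,1],[0,0,0,0,0,0,1],[0,0,0,0,0,0,1],[0,0,0,0,0,0,1],[0,0,0,0,0,0,1]]
  ]
}}

```text
time: 11.8
tcp_pos: [0.5658, -0.0482, 0.1302]
ee_rot: [3.052, -0.746, -0.0]
force: [-0.4, 0.2, 0.4]
opening: 0.941
```

Call:
{"name": "move_arm", "arguments": {
  "targets": [
    [[0,0,0,0,0,0,1],[0,0,0,0,0,-20,1],[0,0,0,0,0,-40,1],[0,0,0,0,0,-40,1],[0,0,0,0,0,-20,1]]
  ]
}}

```text
time: 12.3
tcp_pos: [0.5663, -0.0483, 0.2539]
ee_rot: [-3.051, 0.746, -0.007]
force: [-0.4, -0.2, 0.6]
opening: 1.001
```

```bash
python3 st.py; python3 -c "
from h import *
s=snap('wrist','w6.png');s=snap('side','s6.png')
"; python3 st.py
```

```text
t 12.3 p [ 0.5663 -0.0483  0.2539] yaw -27.5 j6 1.9009 F [-0.4 -0.2  0.6] T [-0.006 -0.02   0.024] e6 0.0 op 1.001
t 12.4 p [ 0.5666 -0.0483  0.2536] yaw -27.5 j6 1.9009 F [ 0.2 -0.8  0.2] T [-0.029  0.019  0.039] e6 -0.0 op 0.999
```

View pics/w6.png

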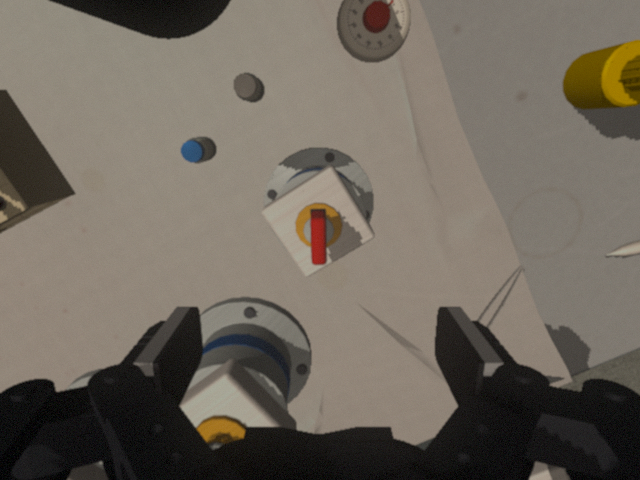

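The plug's bar sits vertical at wrist (319,235), so it turned along with the jaws. The cap is next.

Call:
{"name": "move_arm", "arguments": {
  "targets": [
    [[0,0,0,18.6,40.2,0,1],[0,0,0,18.6,40.2,0,1],[0,0,0,18.6,40.2,0,1],[0,0,0,18.6,40.2,0,1],[0,0,0,18.6,40.2,0,1]]
  ]
}}

```text
time: 12.9
tcp_pos: [0.5549, -0.2711, 0.2491]
ee_rot: [-3.051, 0.746, 0.002]
force: [1.2, 0.3, 0.6]
opening: 0.994
```

Call:
{"name": "move_arm", "arguments": {
  "targets": [
    [[0,0,0,18.6,40.2,0,1],[0,0,-8,0,0,0,1],[0,0,-8,0,0,0,1],[0,0,-8,0,0,0,1],[0,0,-8,0,0,0,1]]
  ]
}}

```text
time: 13.4
tcp_pos: [0.5532, -0.3137, 0.2488]
ee_rot: [-3.138, -0.133, 0.002]
force: [-0.8, -0.0, 0.1]
opening: 1.001
```

Call:
{"name": "move_arm", "arguments": {
  "targets": [
    [[0,0,0,0,0,0,1],[0,0,0,0,0,0,1]]
  ]
}}

```text
time: 13.6
tcp_pos: [0.5533, -0.3136, 0.2494]
ee_rot: [-3.139, -0.117, 0.001]
force: [0.2, 0.3, 0.3]
opening: 1.001
```

```bash
python3 st.py; python3 -c "
from h import *
s=snap('wrist','w7.png');print(blobs(s['frame'],'yellow',40))
s=snap('side','s7.png');print(blobs(s['frame'],'yellow',40))
"; python3 st.py
```

```text
t 13.6 p [ 0.5533 -0.3136  0.2494] yaw 4.3 j6 0.9229 F [0.2 0.3 0.3] T [-0.002  0.009  0.001] e6 -0.445 op 1.001
[([314.5, 209.8], [287, 178, 56, 63, 2742])]
[([294.2, 385.7], [282, 364, 26, 43, 896])]
t 13.7 p [ 0.5534 -0.3136  0.2498] yaw 4.3 j6 0.922 F [ 0.5 -0.3 -0.2] T [ 0.014  0.021 -0.001] e6 0.024 op 1.0
```

View pics/w7.png

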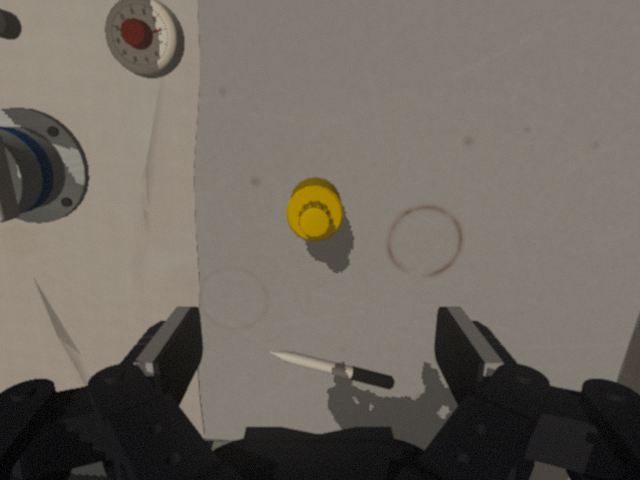

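The yellow cap is in the wrist view with its stub top at about (315,221). I'll locate that accurately.

```bash
python3 - <<'E'
from h import *
s=snap('wrist');f=s["frame"]
cv2.imwrite("pics/w7c.png",cv2.resize(f[165:255,270:360],None,fx=6,fy=6,interpolation=cv2.INTER_CUBIC))
m=mask(f,'yellow');ys,xs=np.nonzero(m)
# shoulder circle: widest row
for r in range(178,242,6):
    x=np.flatnonzero(m[r]);print(r,x[0],x[-1])
print(plane(s,(315,221),.08))
E
```

```text
178 312 318
184 299 330
190 294 334
196 292 337
202 289 340
208 287 341
214 287 342
220 287 341
226 290 339
232 295 334
238 304 325
[ 0.55200539 -0.31099525  0.08      ]
```

View pics/w7c.png

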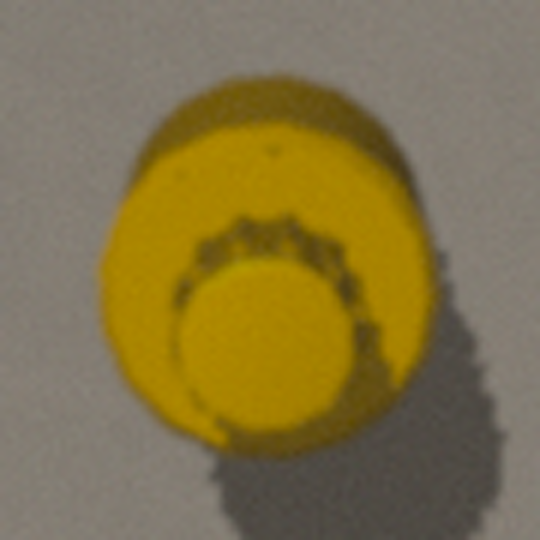

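```bash
python3 - <<'E'
from h import *
s=snap('wrist')
print(plane(s,(314.5,222.5),.08),plane(s,(314.7,213.1),.053))
E
python3 st.py
```

```text
[ 0.55081683 -0.31073504  0.08      ] [ 0.55196999 -0.31054189  0.053     ]
t 13.8 p [ 0.5534 -0.3137  0.2501] yaw 4.4 j6 0.9207 F [0.2 0.4 0.2] T [-0.047 -0.051  0.023] e6 0.057 op 1.002
```

Call:
{"name": "move_arm", "arguments": {
  "targets": [
    [[0,0,0,-1.2,-2.4,40,1],[0,0,0,0,0,40,1],[0,0,0,0,0,40,1],[0,0,0,0,0,0,1],[0,0,0,0,0,0,1]]
  ]
}}

```text
time: 14.3
tcp_pos: [0.5524, -0.3115, 0.1313]
ee_rot: [3.139, 0.123, 0.0]
force: [0.4, 0.1, 1.6]
opening: 1.002
```

```bash
python3 st.py; python3 -c "
from h import *
s=snap('wrist','w8.png')"
```

```text
t 14.3 p [ 0.5524 -0.3115  0.1313] yaw 4.5 j6 0.9213 F [0.4 0.1 1.6] T [-0.005  0.042  0.011] e6 0.019 op 1.002
```

View pics/w8.png

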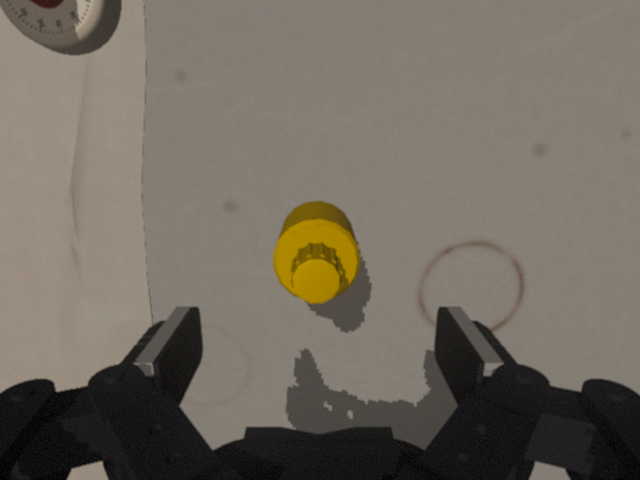

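The stub is centred between the fingers at (317,281). I'll check the offset along x, then go down.

```bash
python3 - <<'E'
from h import *
s=snap('wrist');m=mask(s['frame'],'yellow')
print(plane(s,(317,281.5),.08),plane(s,(316.5,262),.053))
E
python3 st.py
```

```text
[ 0.55120346 -0.31139456  0.08      ] [ 0.55136895 -0.31104826  0.053     ]
t 14.4 p [ 0.553  -0.3119  0.133 ] yaw 4.5 j6 0.921 F [-0.8 -0.4 -0.4] T [-0.002 -0.004  0.007] e6 0.014 op 1.002
```

Call:
{"name": "move_arm", "arguments": {
  "targets": [
    [[0,0,0,-1,0,30,1],[0,0,0,0,0,24,1],[0,0,0,0,0,0,1],[0,0,0,0,0,0,0],[0,0,0,0,0,0,0]]
  ]
}}

```text
time: 14.9
tcp_pos: [0.552, -0.312, 0.0788]
ee_rot: [3.137, 0.124, 0.004]
force: [-0.0, -0.5, 1.2]
opening: 0.691
```

Call:
{"name": "move_arm", "arguments": {
  "targets": [
    [[0,0,0,0,0,0,0],[0,0,0,0,0,0,0],[0,0,0,0,0,0,0],[0,0,0,0,0,0,0],[0,0,0,0,0,0,0]]
  ]
}}

```text
time: 15.4
tcp_pos: [0.5515, -0.3116, 0.0773]
ee_rot: [3.138, 0.124, 0.002]
force: [-0.1, 1.4, 6.8]
opening: 0.257
```

```bash
python3 st.py
```

```text
t 15.4 p [ 0.5515 -0.3116  0.0773] yaw 4.5 j6 0.9197 F [-0.1  1.4  6.8] T [ 0.239  0.127 -0.   ] e6 -0.005 op 0.257
```

Call:
{"name": "move_arm", "arguments": {
  "targets": [
    [[0,0,0,0,0,-20,0],[0,0,0,0,0,-40,0],[0,0,0,0,0,-40,0],[0,0,0,0,0,-40,0],[0,0,0,0,0,-40,0]]
  ]
}}

```text
time: 15.9
tcp_pos: [0.5508, -0.3113, 0.258]
ee_rot: [-3.139, -0.124, 0.0]
force: [0.6, -1.6, -1.1]
opening: 0.259
```

Call:
{"name": "move_arm", "arguments": {
  "targets": [
    [[0,0,0,0,0,0,0],[0,0,0,0,0,0,0]]
  ]
}}

```text
time: 16.1
tcp_pos: [0.5511, -0.3115, 0.2567]
ee_rot: [3.138, 0.124, 0.001]
force: [-0.2, -0.0, -1.0]
opening: 0.256
```

```bash
python3 st.py; python3 -c "
from h import *
s=snap('wrist','w9.png')
s=snap('side');f=s['frame'];m=mask(f,'yellow');print(blobs(f,'yellow',40));ys,xs=np.nonzero(m);a,b=max(0,int(np.median(ys))-60),int(np.median(xs))-60
cv2.imwrite('pics/s9.png',cv2.resize(f[a:a+120,b:b+120],None,fx=5,fy=5,interpolation=cv2.INTER_CUBIC))"
```

```text
t 16.1 p [ 0.5511 -0.3115  0.2567] yaw 4.5 j6 0.9197 F [-0.2 -0.  -1. ] T [ 0.028 -0.021 -0.032] e6 0.0 op 0.256
[([290.4, 320.1], [275, 296, 30, 43, 897])]
```

View pics/w9.png

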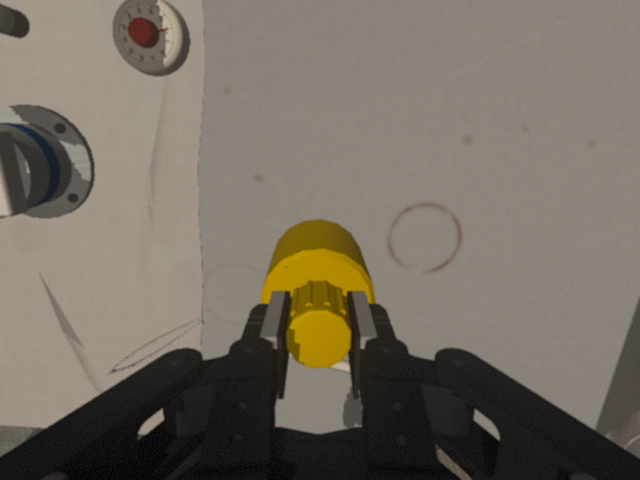

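View pics/s9.png

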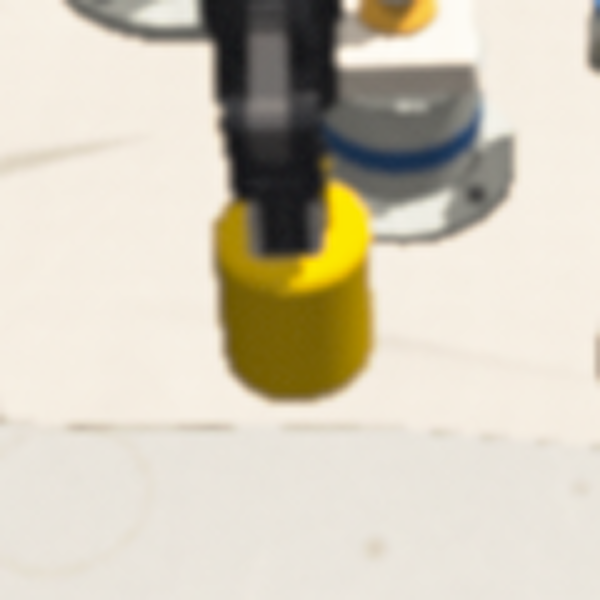

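The cap hangs upright and is gripped symmetrically (wrist stub top at (319,337)). I'll compute where its axis sits relative to the TCP, then the transfer.

```bash
python3 st.py; python3 - <<'E'
from h import *
s=snap('wrist');p=monitor.get_state()["tcp_pos"]
m=mask(s['frame'],'yellow')
for r in (235,255,275,290,300,310,340,350,360):
    x=np.flatnonzero(m[r]);print(r,x[0],x[-1],end=' | ')
a=plane(s,(319,336),p[2]+.0035);print('\n',p,a,a-p)
# shoulder disc centre: width at row with max -> px
R=[(r,np.flatnonzero(m[r])) for r in range(270,320)]
print(max((x[-1]-x[0],r,(x[-1]+x[0])/2) for r,x in R))
b=plane(s,(318.5,298),p[2]-.0235);print(b-p)
E
```

```text
t 16.2 p [ 0.5507 -0.3112  0.2547] yaw 4.5 j6 0.9196 F [-0.2 -0.3 -1.1] T [0.011 0.024 0.021] e6 0.0 op 0.262
235 283 350 | 255 273 358 | 275 267 368 | 290 262 372 | 300 261 374 | 310 290 345 | 340 287 350 | 350 288 349 | 360 297 340 | 
 [ 0.55071479 -0.31126008  0.25461167] [ 0.55238634 -0.31132981  0.25811167] [ 1.67155236e-03 -6.97257844e-05  3.50000000e-03]
(np.int64(113), 303, np.float64(317.5))
[ 0.00313575  0.00026229 -0.0235    ]
```

Call:
{"name": "move_arm", "arguments": {
  "targets": [
    [[0,0,0,5.7,-43.6,0,0],[0,0,0,5.7,-43.6,0,0],[0,0,0,5.7,-43.6,0,0],[0,0,0,5.7,-43.6,0,0],[0,0,0,5.7,-43.6,0,0]]
  ]
}}

```text
time: 16.75
tcp_pos: [0.5618, -0.0901, 0.2551]
ee_rot: [-3.139, -0.124, 0.003]
force: [0.6, 0.1, -1.3]
opening: 0.259
```

Call:
{"name": "move_arm", "arguments": {
  "targets": [
    [[0,0,0,5.7,-43.6,0,0],[0,0,0,0,0,0,0],[0,0,0,0,0,20,0],[0,0,0,0,0,0,0],[0,0,0,0,0,0,0]]
  ]
}}

```text
time: 17.25
tcp_pos: [0.5644, -0.0485, 0.2358]
ee_rot: [-3.139, -0.123, 0.003]
force: [-0.1, -0.3, -0.4]
opening: 0.26
```

```bash
python3 st.py; python3 - <<'E'
from h import *
for n,c in(('side',(200,320,250,370)),('scene',(180,300,260,380))):
    s=snap(n);f=s['frame'];m=mask(f,'yellow');print(n,blobs(f,'yellow',40))
    cv2.imwrite(f'pics/{n}10.png',cv2.resize(f[c[0]:c[1],c[2]:c[3]],None,fx=5,fy=5,interpolation=cv2.INTER_CUBIC))
E
```

```text
t 17.25 p [ 0.5644 -0.0485  0.2358] yaw 4.5 j6 1.3422 F [-0.1 -0.3 -0.4] T [ 0.035  0.055 -0.01 ] e6 -0.006 op 0.26
side [([309.0, 227.2], [298, 211, 22, 32, 547])]
scene [([319.1, 219.3], [308, 197, 22, 39, 568])]
```

View pics/side10.png

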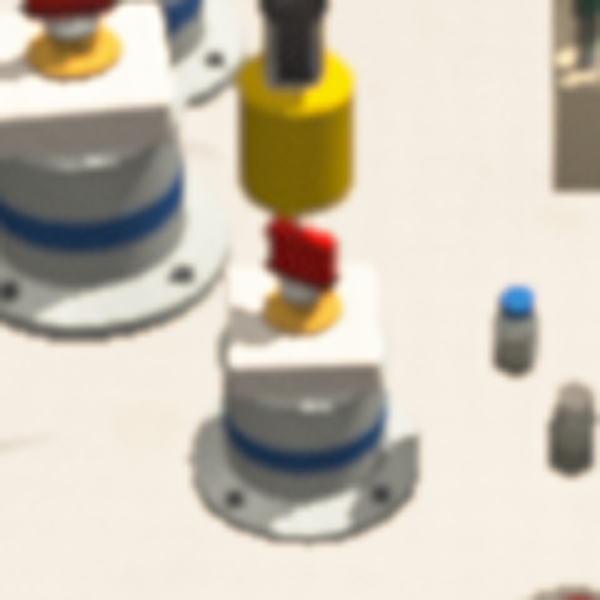

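View pics/scene10.png

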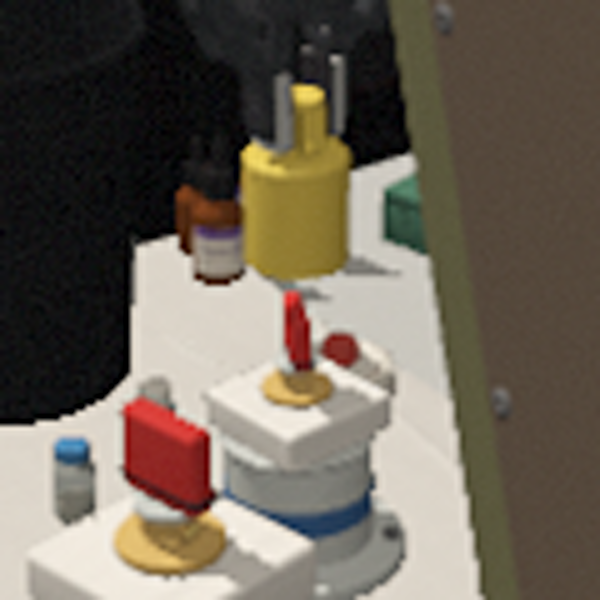

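```bash
python3 - <<'E'
from h import *
A=snap('side');B=snap('scene')
for n,a,b in(("cap",(309.4,227.2),(319.3,221.8)),("bar",(310.5,250),(319.5,246)),("boss",(250+303/5,200+310/5),(260+298/5,180+387/5))):
    x,e=tri([ray(A,a),ray(B,b)]);print(n,x,e)
f=A['frame'];m=mask(f,'yellow')
for r in range(222,240,3):
    x=np.flatnonzero(m[r,:340]);print(r,x[0],x[-1],end='|')
E
```

```text
cap [ 0.56662669 -0.04962592  0.18318386] [0.00017556408160785656, 0.000175564081608019]
bar [ 0.56673491 -0.04813348  0.12279312] [0.001526321580605003, 0.0015263215806049465]
boss [ 0.56697581 -0.04891451  0.09170115] [0.0007986966331709825, 0.000798696633170907]
222 299 319|225 299 319|228 299 319|231 299 319|234 299 319|237 300 319|
```

Cap and boss agree within about 1 mm. Descend.

Call:
{"name": "move_arm", "arguments": {
  "targets": [
    [[0,0,0,0,0,15,0],[0,0,0,0,0,10,0],[0,0,0,0,0,10,0],[0,0,0,0,0,0,0]]
  ]
}}

```text
time: 17.85
tcp_pos: [0.5641, -0.048, 0.1999]
ee_rot: [-3.139, -0.124, 0.004]
force: [-0.1, -0.7, -0.7]
opening: 0.26
```

```bash
python3 st.py
```

```text
t 17.85 p [ 0.5641 -0.048   0.1999] yaw 4.5 j6 1.3425 F [-0.1 -0.7 -0.7] T [0.053 0.007 0.001] e6 -0.001 op 0.26
```

Call:
{"name": "move_arm", "arguments": {
  "targets": [
    [[0,0,0,0,0,10,0],[0,0,0,0,0,10,0],[0,0,0,0,0,8,0],[0,0,0,0,0,0,0]]
  ]
}}

```text
time: 18.25
tcp_pos: [0.5641, -0.0479, 0.1718]
ee_rot: [-3.139, -0.124, 0.003]
force: [-0.4, -0.7, -1.0]
opening: 0.252
```

```bash
python3 st.py; python3 - <<'E'
from h import *
s=snap('side');f=s['frame'];c=(200,320,250,370)
cv2.imwrite('pics/side11.png',cv2.resize(f[c[0]:c[1],c[2]:c[3]],None,fx=5,fy=5,interpolation=cv2.INTER_CUBIC))
E
```

```text
t 18.25 p [ 0.5641 -0.0479  0.1718] yaw 4.5 j6 1.3425 F [-0.4 -0.7 -1. ] T [-0.047  0.06  -0.01 ] e6 -0.0 op 0.252
```

View pics/side11.png

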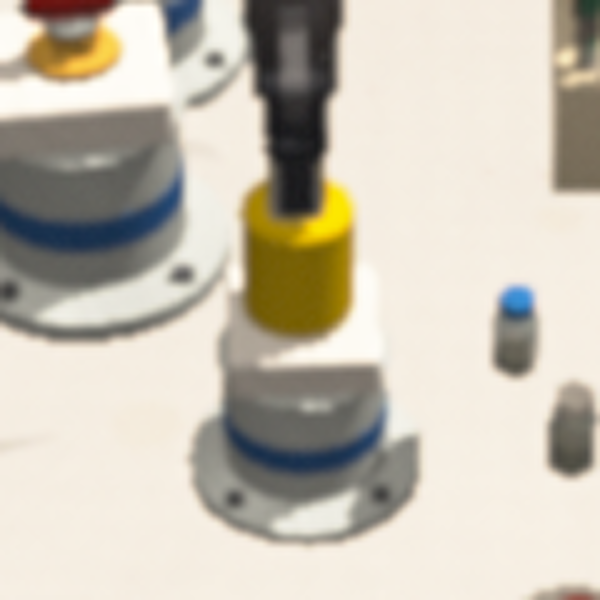

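The cap is over the plug with no contact, its rim a few mm above the head. I'll lower in small steps until it touches.

Call:
{"name": "move_arm", "arguments": {
  "targets": [
    [[0,0,0,0,0,2,0],[0,0,0,0,0,2,0],[0,0,0,0,0,0,0]]
  ]
}}

```text
time: 18.6
tcp_pos: [0.5645, -0.048, 0.1692]
ee_rot: [-3.139, -0.124, 0.0]
force: [0.2, 0.8, -1.2]
opening: 0.259
```

Call:
{"name": "move_arm", "arguments": {
  "targets": [
    [[0,0,0,0,0,1,0],[0,0,0,0,0,0,0]]
  ]
}}

```text
time: 18.8
tcp_pos: [0.5645, -0.048, 0.1683]
ee_rot: [-3.139, -0.124, -0.0]
force: [0.1, 0.6, -0.5]
opening: 0.258
```

Call:
{"name": "move_arm", "arguments": {
  "targets": [
    [[0,0,0,0,0,1,0],[0,0,0,0,0,0,0]]
  ]
}}

```text
time: 19.0
tcp_pos: [0.5646, -0.048, 0.1674]
ee_rot: [3.139, 0.124, 0.0]
force: [0.1, 0.2, -1.0]
opening: 0.263
```

Call:
{"name": "move_arm", "arguments": {
  "targets": [
    [[0,0,0,0,0,1,0],[0,0,0,0,0,0,0]]
  ]
}}

```text
time: 19.2
tcp_pos: [0.5649, -0.0479, 0.1673]
ee_rot: [3.139, 0.124, 0.003]
force: [-1.9, 1.2, 8.2]
opening: 0.257
```

Contact reads 8 N at TCP z 0.167, which puts the rim at about 0.090. I'll open slowly and back off upward.

Call:
{"name": "move_arm", "arguments": {
  "targets": [
    [[0,0,0,0,0,0,0.4],[0,0,0,0,0,0,0.6],[0,0,0,0,0,0,1],[0,0,0,0,0,0,1],[0,0,0,0,0,0,1]]
  ]
}}

```text
time: 19.7
tcp_pos: [0.5645, -0.048, 0.1662]
ee_rot: [-3.139, -0.124, 0.0]
force: [0.1, 0.1, -0.1]
opening: 1.001
```

Call:
{"name": "move_arm", "arguments": {
  "targets": [
    [[0,0,0,0,0,0,1],[0,0,0,0,0,-20,1],[0,0,0,0,0,-40,1],[0,0,0,0,0,-40,1],[0,0,0,0,0,-20,1]]
  ]
}}

```text
time: 20.2
tcp_pos: [0.565, -0.048, 0.29]
ee_rot: [3.138, 0.124, 0.007]
force: [0.5, 0.3, -0.2]
opening: 0.999
```

Call:
{"name": "move_arm", "arguments": {
  "targets": [
    [[0,0,0,0,0,0,1],[0,0,0,0,0,0,1]]
  ]
}}

```text
time: 20.4
tcp_pos: [0.5644, -0.048, 0.2858]
ee_rot: [-3.139, -0.124, 0.0]
force: [-0.6, 0.2, -0.7]
opening: 0.999
```

```bash
python3 st.py; python3 - <<'E'
from h import *
S={}
for n,c in(('side',(200,320,250,370)),('scene',(180,300,260,380)),('wrist',(140,300,240,400))):
    s=S[n]=snap(n);f=s['frame'];print(n,blobs(f,'yellow',40))
    cv2.imwrite(f'pics/{n}12.png',cv2.resize(f[c[0]:c[1],c[2]:c[3]],None,fx=3.5,fy=3.5,interpolation=cv2.INTER_CUBIC))
cv2.imwrite('pics/all12.png',np.hstack([cv2.resize(cv2.imread(f'pics/{n}12.png'),(266,266)) for n in('side','scene','wrist')]))
E
```

```text
t 20.4 p [ 0.5644 -0.048   0.2858] yaw 4.5 j6 1.3425 F [-0.6  0.2 -0.7] T [ 0.037 -0.056 -0.013] e6 -0.0 op 0.999
side [([309.7, 250.0], [300, 230, 21, 38, 656])]
scene [([319.0, 246.1], [309, 226, 20, 37, 547])]
wrist [([316.8, 222.2], [284, 184, 67, 75, 3870])]
```

View pics/side12.png

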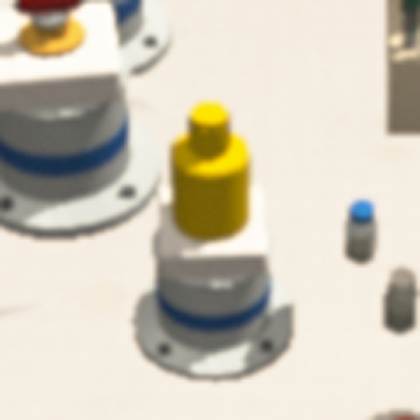

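View pics/scene12.png

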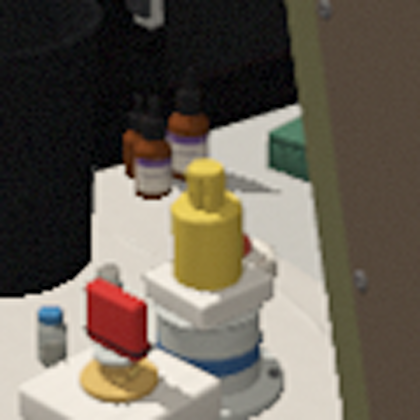

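View pics/wrist12.png

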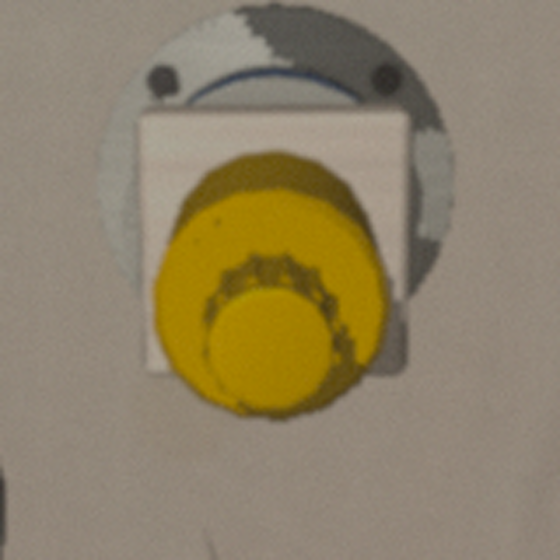

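All three views show the cap upright and centred on the small vessel's square head, with the jaws clear. One numeric check, then I'll hand in.

```bash
python3 - <<'E'
from h import *
A=snap('side');B=snap('scene');W=snap('wrist')
print("stub top",tri([ray(A,(309.7,231)),ray(B,(318.6,227.2))]))
print("wrist stub/shoulder",plane(W,(240+271/3.5,140+349/3.5),.17),plane(W,(240+271/3.5,140+303/3.5),.143))
for q,z in(((366,325),.034),):print("timer",plane(A,q,z))
print(blobs(A['frame'],'red',60)[-1],blobs(A['frame'],'blue',20))
from workcell import finish_job
print(finish_job())
E
```

```text
stub top (array([ 0.56639465, -0.04671173,  0.17106856]), [0.0008141605641581978, 0.0008141605641581579])
wrist stub/shoulder [ 0.56449805 -0.04724231  0.17      ] [ 0.5658511 -0.0470498  0.143    ]
timer [ 0.68230118 -0.1671599   0.034     ]
([365.5, 324.2], [362, 320, 8, 10, 64]) [([267.3, 245.1], [249, 238, 37, 12, 147]), ([353.2, 260.0], [351, 258, 5, 5, 23]), ([310.5, 290.6], [297, 286, 28, 8, 71])]
the job is handed in; nothing more can be done
None
```

I tightened the plug on the smallest vessel, set the yellow cap over it on the square head, released it, and handed the job in; the hand-in gave no verdict.

- **Plug:** I turned it about 100° clockwise in one grip. The thread bit after about 85°, and I stopped at a settled torque of about 0.41 N m (wrist joint 0.406, wrist sensor 0.39–0.47 with noise). The seal squeeze itself can't be measured here.
- **Cap:** It touched down at 8 N with its rim about 90 mm up. Triangulating two views puts the stub top at 171 mm (170 mm expected), and the cap is centred on the boss to within about 2 mm. All three camera views show it upright.
- **Bystanders:** The timer's red knob is at the same pixel as at the start. The blue vial looked unmoved in the last side view, and so did the white one, which I judged by eye only.
- **Robot:** The gripper is clear of everything, with the job finished at about 20.5 s.
- **Disagreements:** Camera estimates of the same point differed by 1–3 mm. There was a side force of about 7 N while turning, from being about 1 mm off the plug's axis.

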